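Set a backlash-prone lead-screw slide to its index gate

ROBOT

A 7-joint arm with a two-finger parallel gripper is mounted at the origin on a cart in front of the work surface, level with it; the furniture and walls round the work are solid. World frame = base frame: x ahead of the robot, y to its left, z up, the work surface at z = 0. Lengths are in m, angles in rad, forces in N, time in s.
With the tool pointing down it reaches from about 0.4 to 0.875 m from the base axis. Payload 19.3 kg.
Tool frame: the origin (TCP) lies at the very end of the fingers, on their centre line; the grasp point (between the pads) lies 19 mm behind it; z points along the fingers, y is the direction in which the jaws open and shut (so a half turn about z gives the same grasp; the last joint's range is limited). The gripper opens to 85 mm and grips with 20 to 120 N. Pads are 22 mm wide; open, the fingers measure 114 mm over their backs; the gripper's body (76 mm by 85 mm) begins 54 mm behind the grasp point. The pads swing forward as they close: fully open they stand 13 mm farther back than shut.
Start: joints at [1.132, 0.521, -0.036, 1.599, 0.021, 1.021, -0.113], TCP at [0.225, -0.583, 0.231] pointing down, gripper open.
Joint ranges: [-2.91, 2.91], [-0.3, 2.13], [-1.5, 1.42], [0.17, 2.43], [-1.26, 4.41], [0.16, 1.93], [-2.52, 2.52]. Speed limits (rad/s): [1.89, 1.89, 2.39, 2.39, 3.01, 3.01, 3.01].

INTERFACE

Orientations are given as [roll, pitch, yaw] about the fixed x, y, z axes, in that order (R = Rz(yaw) Ry(pitch) Rx(roll)).
In Python, from workcell import telemetry, imaging, ticket gives the robot as it stands.
- The arm moves only by the tool carry_out, never from a script. Its argument "series" is a list of rows, each a list of 7 numbers: the shift along the tool's x, y, z in m, then the turn, a rotation vector about the tool's x, y, z in rad, then the closure in counts, from 0 (fully open) to 255 (shut). In form: [[tx, ty, tz, ax, ay, az, jaw], ...]. A call has 1 to 10 rows; each row is the pose to reach, as a shift and turn from the pose commanded when the call began, along the tool's axes at that moment; what a row does not reach only later rows make up. A row lasts 1/8 s, in which the tool goes at most 62.5 mm and 10.7 degrees, less where a joint would pass 70% of its speed; a pose out of reach is approached as far as the arm can. A call with a gripper value outside its range is refused whole. The fingers move at their own pace and stop on an object; "force" is the grip in N (left out, the last holds). Time passes only in rows, so rows that repeat a pose let the fingers close. It gives the time, the measured TCP pose, the force and the opening at its end, in the units of the state.
- telemetry.observe(): the state, without advancing time (a new reading comes with each control period).
- imaging.grab_frame(name): name is "scene" or "top" or "wrist"; returns (picture, depth): 480x640x3 uint8, blue, green, red; 480x640 float32, m along the optical axis (not along the pixel's ray), 0 where there is no reading.
- imaging.camera_info(name): a dict with "mtx" (3x3 intrinsics, pixels), "dist_coeffs" ([k1, k2, p1, p2, k3] as OpenCV has them; the pictures are not rectified), "extrinsics" (4x4, takes a point from camera to world coordinates); the wrist camera has in their place "hand_eye" (4x4, takes a point from camera to tool coordinates, whose origin is the TCP and whose axes are the flange's). Camera axes: x right, y down, z forward; pixel columns grow to the right and rows downward; lengths in m; the calibration is good to about 2 mm. A picture is of the moment at which its call begins: read the wrist's pose just before it. camera_info takes no time and is no camera call.
- ticket.job_done(): hands the job in, once; it reports no verdict.
The state is a dict: "clock": time; "qpos": joint angles; "qd": joint speeds; "joint_efforts": joint torques, N m; "position": TCP position; "tool_rot": TCP orientation; "force": force on the tool from outside, world axes, zero at the start; "moment": the same for the moment, N m; "grip_width": finger opening in m.
Only numpy, scipy, OpenCV 4.12 (cv2) and the standard library are available. Lean on these libraries where they do the work, as an engineer would, in place of code of your own. Each camera call takes 0.05 s, during which the arm holds its last target.

TASK

One of the three spare objective cases is in the way of the positioning slide's carriage: stand it upright on the desk well clear of the carriage's whole travel first. Then, by turning the crank, run the carriage left until its pointer is about a centimetre past the gap in the index gate, and wind it back to the right until the pointer stands opposite the gap, so that the last movement of the screw takes up its backlash. Do not let the carriage touch a case, do not push the carriage itself, and leave the other things as they stand.

Things in the scene. Friction and masses are not known exactly. Their poses are not given: they have to be found in the camera images.
- positioning_slide: aluminium hand-cranked slide fixed to the desk. Origin on the desk under the rails; x points away from the robot, y along the rails to the left. Base and rails: x -32 to 32 mm, y -98 to 162 mm, 34 mm high; grey gearbox 70 x 70 x 44 mm at y = -130 mm. Crank clockwise (from above) drives the carriage to +y, 36 mm a turn, anticlockwise to -y; it stays where left. Turning takes 3 N at the handle.
- slide_carriage (a joint): carriage position in m, growing to +y (left), -0.004 to 0.178; at 0 its middle is at y = -62 mm of the slide. The carriage block is 56 mm long (y), 48 mm high; in front of it a plate of the same length overhangs the desk to x = -90 mm of the slide, 24 to 32 mm above the desk, and sweeps that lane as it travels.
- crank_play (a joint): where the crank stands in its dead play on the screw (the carriage does not follow within it), in rad, 0 to 1.05, growing clockwise: 1.05 while it drives the carriage left, 0 while it drives it right (anticlockwise; backlash taken up as wanted). It stays there when let go.
- crank_hub (a point): point on the crank's vertical axis, 60 mm above the desk. The crank's arm turns round it 50 to 59 mm above the desk, arm end 57 mm from the axis.
- crank_handle (a point): centre of the crank's upright black cylindrical handle, 18 mm in diameter, 45 mm from the hub's axis, from 59 to 104 mm above the desk; this point is 81 mm above the desk. It turns with the crank.
- pointer_tip (a point): tip of the carriage's small dark steel pointer, 2.4 mm wide, which sticks out behind the carriage at its middle, 50 mm above the desk.
- gate_gap (a point): middle of the gap, 8 mm wide along the slide, between the two upright steel teeth of the index gate, a dark block (30 mm along the slide, 54 mm high) standing behind the slide; axes as the slide's (y to the left). The pointer is opposite the gap when its y here is within 3 mm of 0; it passes 4 mm in front of the teeth.
- objective_case_1: screw-top cylindrical case of a spare objective, 39 mm across, 82 mm tall, about 60 g, standing on the desk; origin at the centre of its underside. Which case stands in the carriage's way varies.
- objective_case_2: screw-top cylindrical case of a spare objective, 39 mm across, 70 mm tall, about 60 g, standing on the desk; origin at the centre of its underside. Which case stands in the carriage's way varies.
- objective_case_3: screw-top cylindrical case of a spare objective, 39 mm across, 76 mm tall, about 60 g, standing on the desk; origin at the centre of its underside. Which case stands in the carriage's way varies.
- slide_box: closed blue flat box, 102 x 170 x 39 mm (x, y, z), origin at the centre of its underside; a bystander, to the right of the big microscope
- lens_blower: black rubber bulb with a red upright nozzle, 49 mm across, 120 mm tall, origin at the centre of its underside; a bystander. The white wall shelf beside it hangs 310 mm above the desk
- tape_roll: roll of tape lying flat, 104 mm across, 25 mm high, origin at the centre of its underside; a bystander
- mailer: flat white slide mailer, 34 x 84 x 15 mm (x, y, z), origin at the centre of its underside; a bystander
Not all that is in view belongs to the job. Leave any turquoise look-alike of the objective_case_1 alone.

How it is judged:
On the way, in this order (a step that is already met when the one before it is completed fails the run):
1. the case in the way stands upright on the desk, clear of the carriage's travel ((y of objective_case_1 in the frame of positioning_slide below -0.105 m or x of objective_case_1 in the frame of positioning_slide below -0.112 m or x of objective_case_1 in the frame of positioning_slide above 0.055 m or y of objective_case_1 in the frame of positioning_slide above 0.18 m) and angle between each of objective_case_1, objective_case_2, objective_case_3's own z axis and vertical below 0.1 rad and height (world z) of objective_case_1 between -0.01 and 0.006 m and linear speed of each of objective_case_1, objective_case_2, objective_case_3 below 0.02 m/s and (y of objective_case_2 in the frame of positioning_slide below -0.105 m or x of objective_case_2 in the frame of positioning_slide below -0.112 m or x of objective_case_2 in the frame of positioning_slide above 0.055 m or y of objective_case_2 in the frame of positioning_slide above 0.18 m) and height (world z) of objective_case_2 between -0.01 and 0.006 m and (y of objective_case_3 in the frame of positioning_slide below -0.105 m or x of objective_case_3 in the frame of positioning_slide below -0.112 m or x of objective_case_3 in the frame of positioning_slide above 0.055 m or y of objective_case_3 in the frame of positioning_slide above 0.18 m) and height (world z) of objective_case_3 between -0.01 and 0.006 m), for 0.2 s.
2. the carriage's pointer is past the gate gap to the left by over 6 mm (y of pointer_tip in the frame of gate_gap above 0.006 m), for 0.1 s.
3. the pointer is back opposite the gap, come from the left, with the crank's play taken up for rightward drive (y of pointer_tip in the frame of gate_gap between -0.003 and 0.003 m and value of joint crank_play below 0.3 rad), for 0.2 s.
At the end, for the whole second after the job is handed in: the pointer tip is within 3 mm of the middle of the gate gap along the slide, the crank's dead play is taken up in the rightward (anticlockwise) sense (crank_play below 0.3 rad), the carriage is at rest, and all three cases stand upright at rest on the desk clear of the carriage's travel (all of step 1 and all of step 3 and velocity of joint slide_carriage between -0.002 and 0.002 m/s); the robot touches nothing.
It fails at once if the carriage touches a case (contact force between slide_carriage and objective_case_1 above 0.5 N or contact force between slide_carriage and objective_case_2 above 0.5 N or contact force between slide_carriage and objective_case_3 above 0.5 N).
It fails at once if a case is tipped over (angle between any of objective_case_1, objective_case_2, objective_case_3's own z axis and vertical above 0.7 rad).
It fails at once if a bystander, or a case that was not in the way, is moved by over 3 cm, or the blower is tipped (distance of each of objective_case_1, objective_case_2 from where it was at the start of the episode above 0.03 m or distance of each of objective_case_1, objective_case_3 from where it was at the start of the episode above 0.03 m or distance of each of objective_case_2, objective_case_3 from where it was at the start of the episode above 0.03 m or distance of any of slide_box, lens_blower, tape_roll, mailer from where it was at the start of the episode above 0.03 m or angle between lens_blower's own z axis and vertical above 0.5 rad).
It fails at once if the robot pushes the carriage itself (contact force between any of the fingers, the arm and slide_carriage above 4 N).
It also fails if it takes over 72 s, if anything falls off the work surface, if the arm or the gripper's body presses on something with over 40 N, if the wrist force passes 120 N, or if a joint passes its speed limit or range.

## Working session

There is one attempt and no reset: what is moved stays moved. The work goes in short steps, Python scripts to look and compute and a tool call to move; the robot and the scene stay as the last step left them, time stands still between calls to the robot, and variables do not carry over. Pictures are saved under pics/ and viewed, and the job is handed in when it is done.

Besides the shell and the picture viewer there is one more tool, called as a command line: name --pt "numbers of a row" for each row, then --argument value for the rest. carry_out: Moves the arm, as the interface text tells. Its arguments: {"type":"object","properties":{"series":{"type":"array"},"force":{"type":"number"}},"required":["series"]}

```bash
mkdir -p pics; ls
python3 - <<'E'
from workcell import telemetry, imaging
import cv2,numpy as np
s=telemetry.observe();print(s)
for n in ["scene","top","wrist"]:
    p,d=imaging.grab_frame(n);cv2.imwrite(f"pics/{n}0.png",p);np.save(f"pics/{n}0.npy",d)
    print(n,imaging.camera_info(n))
E
```

```text
pics
{'clock': 0.0, 'qpos': array([ 1.13180232,  0.52202467, -0.03633118,  1.59999038,  0.02118606,
        1.02110704, -0.11278239]), 'qd': array([-0.00050563, -0.00116408, -0.00058056,  0.00025062, -0.00036521,
        0.00030787,  0.00015217]), 'joint_efforts': array([-1.15916373e-03, -9.27104115e+01,  1.97986543e+00, -3.69935632e+01,
        1.78296299e-02,  8.22744827e-03, -1.74156395e-05]), 'position': array([ 0.22515733, -0.58267541,  0.23072536]), 'tool_rot': array([-3.14044968e+00,  6.80587115e-05,  3.68797360e-01]), 'force': array([-0.8245321 , -0.03500629,  0.21500759]), 'moment': array([-0.05862554,  0.00688726, -0.04493298]), 'grip_width': 0.08517622880906328}
scene {'mtx': array([[442.21406532,   0.        , 320.99947362],
       [  0.        , 442.21406532, 237.57508759],
       [  0.        ,   0.        ,   1.        ]]), 'dist_coeffs': array([0.00436687, 0.        , 0.        , 0.        , 0.        ]), 'extrinsics': array([[-0.77610537, -0.51779141,  0.35993404,  0.19177196],
       [-0.63056926,  0.63130392, -0.45148395,  0.59558672],
       [ 0.00654675, -0.57736
[... 522 characters left out ...]
0.77909571,  1.22810409],
       [ 0.        ,  0.        ,  0.        ,  1.        ]])}
wrist {'mtx': array([[429.63402141,   0.        , 326.86439285],
       [  0.        , 429.63402141, 245.81673797],
       [  0.        ,   0.        ,   1.        ]]), 'dist_coeffs': array([-0.08819993,  0.        ,  0.        ,  0.        ,  0.        ]), 'hand_eye': array([[-2.40605222e-04, -9.63430079e-01, -2.67959747e-01,
         6.84313991e-02],
       [ 9.99998797e-01,  1.78722542e-04, -1.54049856e-03,
         5.89477956e-04],
       [ 1.53205310e-03, -2.67959795e-01,  9.63428877e-01,
        -1.42433821e-01],
       [ 0.00000000e+00,  0.00000000e+00,  0.00000000e+00,
         1.00000000e+00]])}
```

View pics/scene0.png

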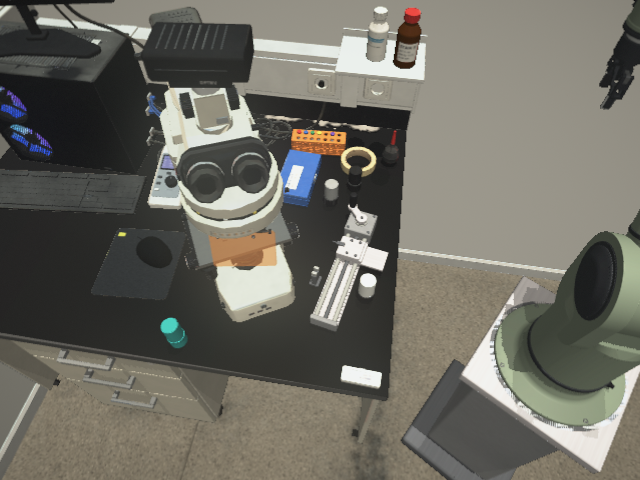

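View pics/top0.png

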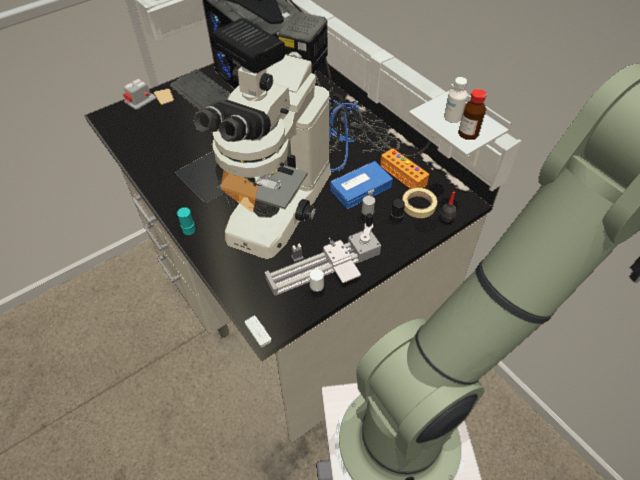

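View pics/wrist0.png

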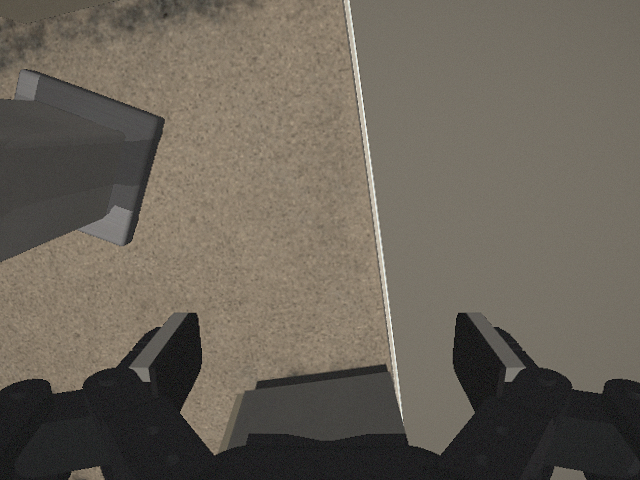

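```bash
cat > h.py <<'E'
import cv2,numpy as np
from workcell import telemetry,imaging
from scipy.spatial.transform import Rotation as R
def crop(src,x0,y0,x1,y1,k,out):
    p=cv2.imread(src) if isinstance(src,str) else src
    c=cv2.resize(p[y0:y1,x0:x1],None,fx=k,fy=k,interpolation=cv2.INTER_CUBIC);cv2.imwrite(out,c)
def Text(n,s=None):
    i=imaging.camera_info(n)
    if n!="wrist": return i,i["extrinsics"]
    T=np.eye(4);T[:3,:3]=R.from_euler('xyz',s["tool_rot"]).as_matrix();T[:3,3]=s["position"]
    return i,T@i["hand_eye"]
def pz(n,u,v,z,s=None):
    "pixel ray with plane z"
    i,T=Text(n,s)
    q=cv2.undistortPoints(np.array([[[u,v]]],float),i["mtx"],i["dist_coeffs"])[0,0]
    d=T[:3,:3]@np.array([q[0],q[1],1]);return T[:3,3]+d*(z-T[2,3])/d[2]
def pd(n,u,v,D,s=None):
    i,T=Text(n,s)
    q=cv2.undistortPoints(np.array([[[u,v]]],float),i["mtx"],i["dist_coeffs"])[0,0]
    z=D[int(round(v)),int(round(u))]
    return T[:3,:3]@(np.array([q[0],q[1],1])*z)+T[:3,3]
def proj(n,P,s=None):
    i,T=Text(n,s);Ti=np.linalg.inv(T)
    return cv2.projectPoints(np.atleast_2d(np.array(P,float)),cv2.Rodrigues(Ti[:3,:3])[0],Ti[:3,3],i["mtx"],i["dist_coeffs"])[0][:,0]
E
python3 -c "
from h import *
crop('pics/scene0.png',290,140,410,340,4,'/tmp/a.png') if 0 else crop('pics/scene0.png',290,145,410,335,3,'pics/s1.png')
crop('pics/top0.png',250,180,450,310,4,'pics/t1.png')"
```

```text
(no output)
```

View pics/s1.png

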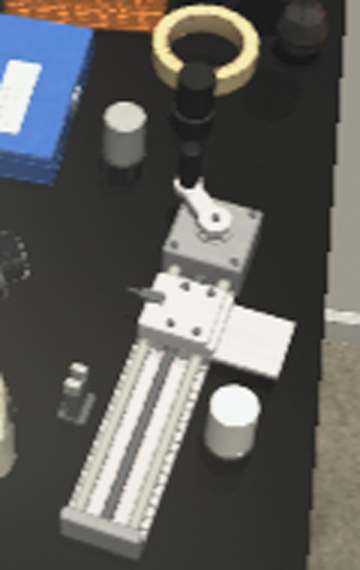

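View pics/t1.png

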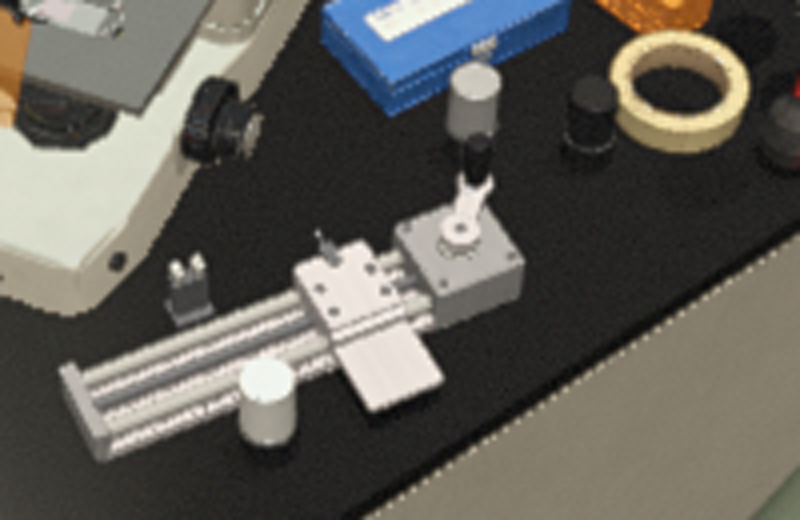

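Run:
```python
from h import *
S=lambda x,y:(290+x/3,145+y/3)
T=lambda x,y:(250+x/4,180+y/4)
sd=np.load('pics/scene0.npy');td=np.load('pics/top0.npy')
for name,a,b,z in [("hub",(214,222),(460,232),.060),("g1 far-left?",(163,258),(395,228),.044),("g near R",(262,212),(523,260),.044),("gfarR",(186,200),(485,200),.044),("gnearL",(237,277),(435,303),.044),
 ("caseInWayTop",(234,402),(267,380),.076),("caseBackTop",(125,118),(475,82),.076),("blackTop",(195,78),(592,95),.076),("gateTop",(78,375),(186,263),.054),("ptr",(130,291),(320,233),.05),("handle top",(190,153),(478,145),.104),("endL",(62,515),(63,368),.034),("endR",(145,540),(100,440),.034)]:
    print(name,pz("scene",*S(*a),z).round(3),pz("top",*T(*b),z).round(3),pd("scene",*S(*a),sd).round(3),pd("top",*T(*b),td).round(3))
```

```text
hub [ 0.54  -0.005  0.06 ] [ 0.539 -0.011  0.06 ] [ 0.54  -0.004  0.061] [ 0.538 -0.011  0.062]
g1 far-left? [0.557 0.042 0.044] [0.561 0.03  0.044] [0.564 0.033 0.028] [0.563 0.03  0.041]
g near R [ 0.521 -0.051  0.044] [ 0.521 -0.054  0.044] [ 0.521 -0.052  0.043] [ 0.556 -0.064 -0.001]
gfarR [ 0.58  -0.02   0.044] [ 0.578 -0.037  0.044] [ 0.58  -0.019  0.045] [ 0.613 -0.046  0.001]
gnearL [0.498 0.019 0.044] [0.492 0.013 0.044] [0.501 0.013 0.034] [0.499 0.011 0.034]
caseInWayTop [0.421 0.135 0.076] [0.42  0.137 0.076] [0.42  0.138 0.082] [0.415 0.137 0.082]
caseBackTop [ 0.663 -0.038  0.076] [ 0.663 -0.043  0.076] [ 0.663 -0.038  0.076] [ 0.666 -0.043  0.073]
blackTop [ 0.644 -0.116  0.076] [ 0.64  -0.124  0.076] [ 0.648 -0.122  0.069] [ 0.645 -0.126  0.07 ]
gateTop [0.536 0.181 0.054] [0.54  0.18  0.054] [0.538 0.178 0.048] [ 0.583  0.179 -0.002]
ptr [0.556 0.09  0.05 ] [0.558 0.084 0.05 ] [ 0.576  0.061 -0.001] [0.596 0.079 0.001]
handle top [ 0.582 -0.021  0.104] [ 0.579 -0.028  0.104] [ 0.583 -0.024  0.101] [ 0.582 -0.029  0.101]
endL [0.475 0.274 0.034] [0.475 0.27  0.034] [0.476 0.273 0.031] [0.481 0.271 0.026]
endR [0.415 0.25  0.034] [0.414 0.249 0.034] [0.421 0.242 0.011] [0.418 0.249 0.029]
```

Run:
```python
from h import *
sd=np.load('pics/scene0.npy');td=np.load('pics/top0.npy')
for n,u,v in [("mailer c",258,331),("mailer L",247,321),("edge corner",266,358),("edge",350,305),("edge front left",235,308),("microscope base front",272,250),("base front L",230,240),("knob",315,212),("stage corner",285,207),("stage r",305,180),("shelf",415,108),("shelf r",500,150),("shelf front",480,155),("blower top",452,195),("tape",420,203),("desk R edge",490,208),("scope eyepiece",238,125),("scope top",270,80)]:
    print(n,pd("top",u,v,td).round(3))
```

```text
mailer c [0.309 0.301 0.013]
mailer L [0.343 0.328 0.011]
edge corner [ 0.249  0.287 -0.022]
edge [ 0.391  0.049 -0.043]
edge front left [ 0.397  0.36  -0.008]
microscope base front [0.55  0.249 0.031]
base front L [0.596 0.365 0.037]
knob [ 0.706  0.111 -0.002]
stage corner [0.587 0.202 0.165]
stage r [0.741 0.135 0.104]
shelf [ 0.762 -0.17   0.318]
shelf r [-0.378  0.213  1.228]
shelf front [ 0.695 -0.359  0.189]
blower top [ 0.625 -0.274  0.109]
tape [ 0.701 -0.214  0.001]
desk R edge [ 0.66  -0.424 -0.006]
scope eyepiece [0.548 0.288 0.482]
scope top [0.676 0.21  0.5  ]
```

Run:
```python
from h import *
for u,v in [(300,381),(230,370),(340,388),(391,330),(400,250)]: print(pz("scene",u,v,0).round(3))
print(proj("scene",[[.457,.33,0],[.457,.33,.082]]), proj("top",[[.457,.33,0]]))
s=telemetry.observe();r=R.from_euler('xyz',s["tool_rot"])
for p in [[.45,-.25,.25],[.418,.137,.25]]:
    print(r.inv().apply(np.array(p)-s["position"]).round(3))
```

```text
[0.408 0.391 0.   ]
[0.541 0.468 0.   ]
[0.333 0.349 0.   ]
[0.322 0.171 0.   ]
[ 0.427 -0.027  0.   ]
[[301.06660125 345.89957294]
 [299.8785542  331.05109587]] [[245.39957445 286.73653386]]
[ 0.33  -0.229 -0.019]
[ 0.439 -0.602 -0.019]
```

carry_out --pt "0.33 -0.229 -0.019 0 0 0 0" --pt "0.33 -0.229 -0.019 0 0 0 0" --pt "0.33 -0.229 -0.019 0 0 0 0" --pt "0.33 -0.229 -0.019 0 0 0 0" --pt "0.33 -0.229 -0.019 0 0 0 0" --pt "0.33 -0.229 -0.019 0 0 0 0" --pt "0.33 -0.229 -0.019 0 0 0 0" --pt "0.33 -0.229 -0.019 0 0 0 0" --pt "0.33 -0.229 -0.019 0 0 0 0" --force 30

```text
clock: 1.27
position: [0.45, -0.2511, 0.2501]
tool_rot: [-3.142, 0.001, 0.368]
force: [-0.1, -0.1, 0.6]
grip_width: 0.0851
```

carry_out --pt "0.112 -0.372 0 0 0 -0.032 0" --pt "0.112 -0.372 0 0 0 -0.032 0" --pt "0.112 -0.372 0 0 0 -0.032 0" --pt "0.112 -0.372 0 0 0 -0.032 0" --pt "0.112 -0.372 0 0 0 -0.032 0" --pt "0.112 -0.372 0 0 0 -0.032 0" --pt "0.112 -0.372 0 0 0 -0.032 0" --pt "0.112 -0.372 0 0 0 -0.032 0" --pt "0.112 -0.372 0 0 0 -0.032 0"

```text
clock: 2.4
position: [0.4213, 0.135, 0.2502]
tool_rot: [3.141, 0.0, 0.398]
force: [-0.2, -0.0, 0.2]
grip_width: 0.0855
```

```bash
cat > snap.py <<'E'
from h import *
import sys,pickle
n=sys.argv[1]
s=telemetry.observe();p,d=imaging.grab_frame("wrist")
cv2.imwrite(f"pics/{n}.png",p);pickle.dump((s,d),open(f"pics/{n}.pkl","wb"))
print(s["clock"],s["position"].round(4),s["tool_rot"].round(4),s["qpos"].round(2))
E
python3 snap.py w1
```

```text
2.4 [0.4213 0.135  0.2502] [3.1411e+00 5.0000e-04 3.9810e-01] [-0.09  0.23 -0.41  2.02  0.11  0.92 -1.74]
```

View pics/w1.png

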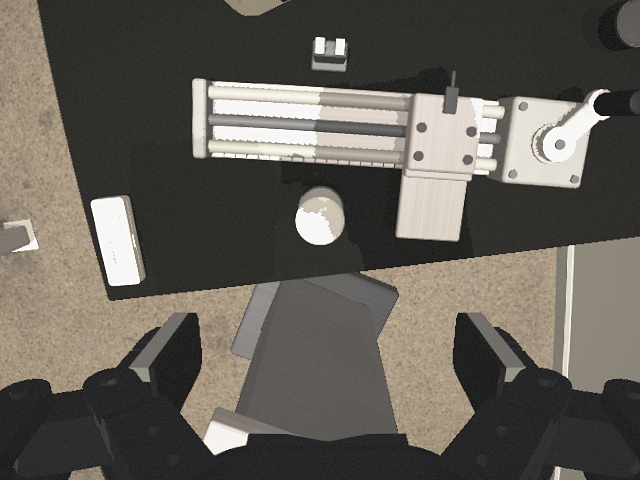

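```bash
python3 -c "
from h import *
crop('pics/w1.png',280,20,480,120,4,'pics/w1a.png')
crop('pics/w1.png',480,60,640,200,4,'pics/w1b.png')
crop('pics/w1.png',180,70,360,260,3,'pics/w1c.png')"
```

```text
(no output)
```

View pics/w1a.png

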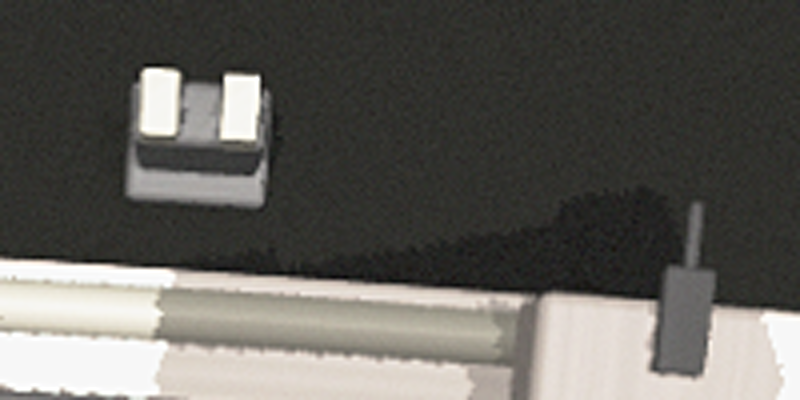

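View pics/w1b.png

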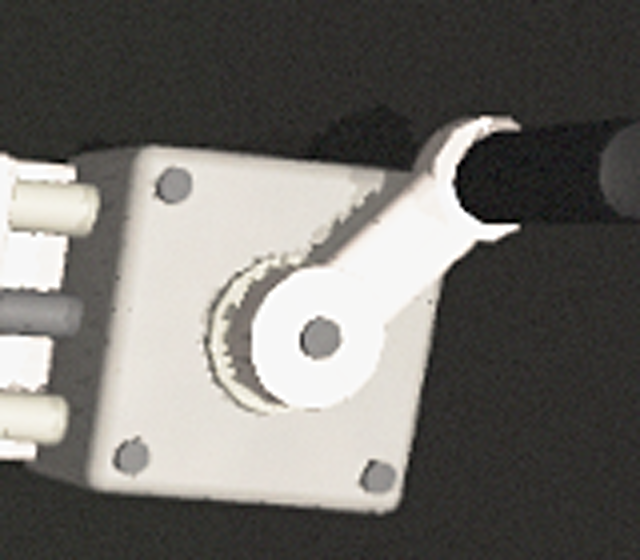

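View pics/w1c.png

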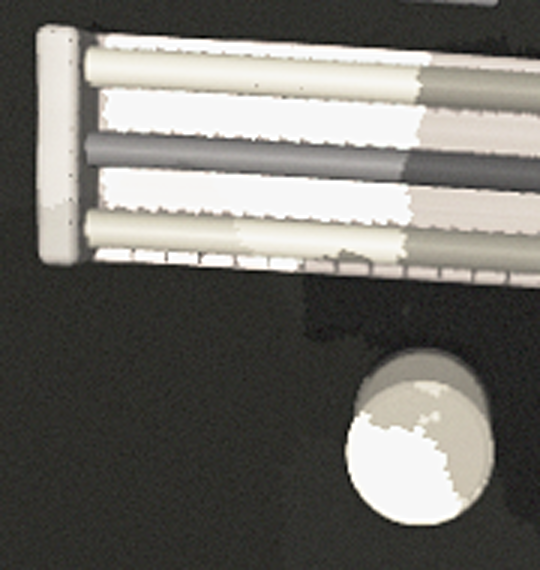

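Run:
```python
from h import *
import pickle
s,d=pickle.load(open('pics/w1.pkl','rb'))
A=lambda x,y:(280+x/4,20+y/4);B=lambda x,y:(480+x/4,60+y/4);C=lambda x,y:(180+x/3,70+y/3)
f=lambda p,z:pz("wrist",*p,z,s)
for n,p,z in [("hub",B(320,340),.06),("tipptr",A(696,204),.05),("gap",A(201,105),.054),("gapfar",A(203,73),.054),("gapnear",A(200,137),.054),("case",C(420,452),.082),("endF",C(38,28),.034),("endN",C(40,262),.034),("handletop",B(650,170),.104)]:
    print(n,f(p,z).round(4),pd("wrist",min(p[0],639),p[1],d,s).round(4))
hub=f(B(320,340),.06)[:2]
e=(f(C(38,28),.034)+f(C(40,262),.034))[:2]/2
v=e-hub;print(np.linalg.norm(v))
v/=np.linalg.norm(v);x=np.array([v[1],-v[0]]);print("yaw",np.arctan2(x[1],x[0]))
O=hub+.13*v
for n,p,z in [("ptr",A(696,204),.05),("gap",A(201,105),.054),("case",C(420,452),.082),("end",C(38,28),.034)]:
    q=f(p,z)[:2]-O;print(n,(q@x).round(4),(q@v).round(4))
```

```text
hub [ 0.5444 -0.0101  0.06  ] [ 0.5441 -0.0091  0.062 ]
tipptr [0.5609 0.0888 0.05  ] [0.5611 0.0886 0.0491]
gap [0.5393 0.1817 0.054 ] [0.5409 0.1823 0.0439]
gapfar [0.5446 0.1836 0.054 ] [ 5.543e-01  1.872e-01 -5.000e-04]
gapnear [0.534  0.1797 0.054 ] [0.5356 0.1803 0.0433]
case [0.4205 0.14   0.082 ] [0.4205 0.14   0.0818]
endF [0.4781 0.275  0.034 ] [ 0.4774  0.2861 -0.001 ]
endN [0.4197 0.2543 0.034 ] [ 0.4132  0.2636 -0.0015]
handletop [ 0.5864 -0.0281  0.104 ] [ 0.5851 -0.0254  0.1043]
0.2909436569681096
yaw 0.33466323128338765
ptr 0.0481 -0.0419
gap 0.0582 0.0529
case -0.0677 0.0525
end 0.031 0.1611
```

carry_out --pt "0.001 -0.005 0.06 0 0 0.063 0" --pt "0.001 -0.005 0.11 0 0 0.063 0" --pt "0.001 -0.005 0.15 0 0 0.063 0" --pt "0.001 -0.005 0.18 0 0 0.063 0" --pt "0.001 -0.005 0.2 0 0 0.063 0" --pt "0.001 -0.005 0.214 0 0 0.063 0" --pt "0.001 -0.005 0.214 0 0 0.063 0"

```text
clock: 3.32
position: [0.4197, 0.1413, 0.0359]
tool_rot: [3.141, 0.001, 0.337]
force: [0.3, -0.5, -0.0]
grip_width: 0.0855
```

carry_out --pt "0 0 0 0 0 0 200" --pt "0 0 0 0 0 0 200" --pt "0 0 0 0 0 0 200" --pt "0 0 0 0 0 0 200" --pt "0 0 0 0 0 0 200" --pt "0 0 0 0 0 0 200"

```text
clock: 4.08
position: [0.4203, 0.142, 0.0367]
tool_rot: [3.141, -0.001, 0.338]
force: [-0.6, -1.9, 8.5]
grip_width: 0.0358
```

carry_out --pt "0 0 -0.02 0 0 0 200" --pt "0 0 -0.05 0 0 0 200" --pt "0 0 -0.08 0 0 0 200" --pt "0 0 -0.09 0 0 0 200" --pt "0 0 -0.09 0 0 0 200"

```text
clock: 4.7
position: [0.4201, 0.1418, 0.1264]
tool_rot: [3.141, -0.001, 0.337]
force: [0.1, 0.1, -1.0]
grip_width: 0.0357
```

```bash
python3 snap.py w2; python3 -c "
from h import *
p,d=imaging.grab_frame('scene');cv2.imwrite('pics/s2.png',p[100:400,250:500])"
```

```text
4.7 [0.4201 0.1418 0.1264] [ 3.1415e+00 -8.0000e-04  3.3750e-01] [-0.17  0.42 -0.36  2.14  0.26  0.61 -1.95]
```

View pics/w2.png

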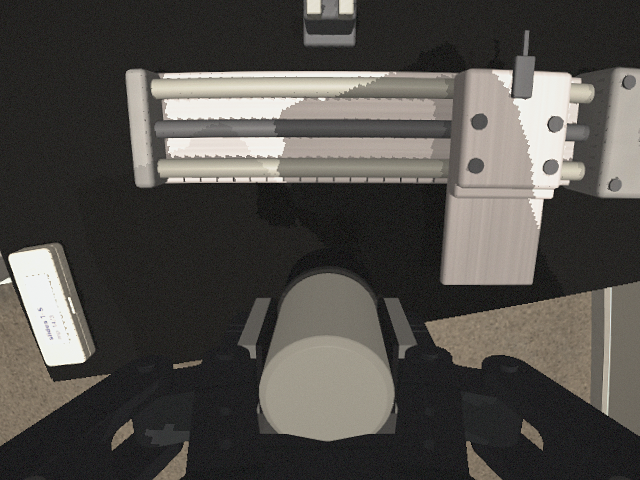

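View pics/s2.png

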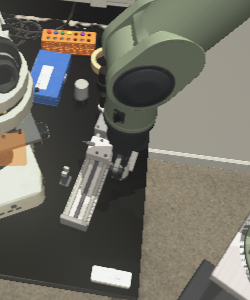

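carry_out --pt "0.02 -0.04 0 0 0 0 200" --pt "0.04 -0.09 0 0 0 0 200" --pt "0.06 -0.13 0 0 0 0 200" --pt "0.08 -0.16 0 0 0 0 200" --pt "0.08 -0.17 0.02 0 0 0 200" --pt "0.08 -0.17 0.05 0 0 0 200" --pt "0.08 -0.17 0.075 0 0 0 200" --pt "0.08 -0.17 0.085 0 0 0 200" --pt "0.08 -0.17 0.0895 0 0 0 200" --pt "0.08 -0.17 0.0895 0 0 0 200"

```text
clock: 6.05
position: [0.4392, 0.3286, 0.037]
tool_rot: [3.141, -0.0, 0.337]
force: [0.6, -0.2, -0.5]
grip_width: 0.0354
```

carry_out --pt "0 0 0.0005 0 0 0 130" --pt "0 0 0.0005 0 0 0 90" --pt "0 0 0.0005 0 0 0 50" --pt "0 0 0.0005 0 0 0 0" --pt "0 0 0.0005 0 0 0 0" --pt "0 0 -0.02 0 0 0 0" --pt "0 0 -0.06 0 0 0 0" --pt "0 0 -0.11 0 0 0 0" --pt "0 0 -0.15 0 0 0 0" --pt "0 0 -0.15 0 0 0 0"

```text
clock: 7.3
position: [0.4401, 0.3297, 0.1896]
tool_rot: [-3.14, -0.005, 0.337]
force: [0.1, -0.1, -0.3]
grip_width: 0.0853
```

```bash
python3 snap.py w3
```

```text
7.3 [0.4401 0.3297 0.1896] [-3.1402 -0.0046  0.3374] [-0.46  0.47 -0.39  1.83  0.23  0.88 -2.19]
```

View pics/w3.png

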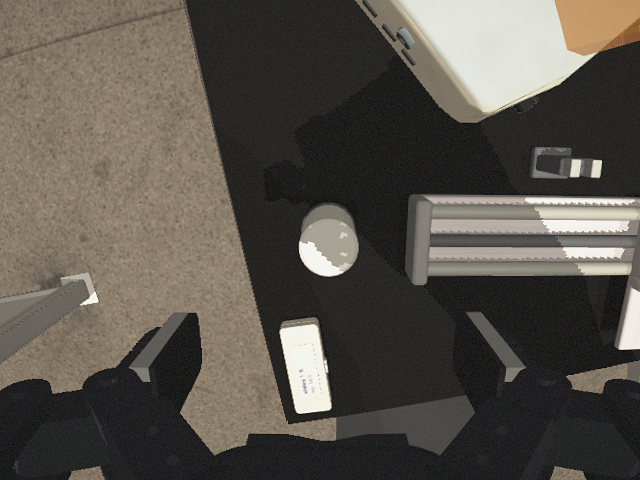

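carry_out --pt "-0.05 0.2 0 0 0 0 0" --pt "-0.05 0.2 0 0 0 0 0" --pt "-0.05 0.2 0 0 0 0 0" --pt "-0.05 0.2 0 0 0 0 0" --pt "0.018 0.388 0 0 0 0 0" --pt "0.018 0.388 0 0 0 0 0" --pt "0.018 0.388 0 0 0 0 0" --pt "0.018 0.388 0 0 0 0 0" --pt "0.018 0.388 0 0 0 0 0"

```text
clock: 8.48
position: [0.5841, -0.0315, 0.1854]
tool_rot: [-3.141, 0.002, 0.337]
force: [-1.2, 1.3, -0.8]
grip_width: 0.0852
```

```bash
python3 snap.py w4
```

```text
8.475 [ 0.5841 -0.0315  0.1854] [-3.1406e+00  1.8000e-03  3.3680e-01] [ 0.17  0.52 -0.31  1.74  0.19  0.91 -1.45]
```

View pics/w4.png

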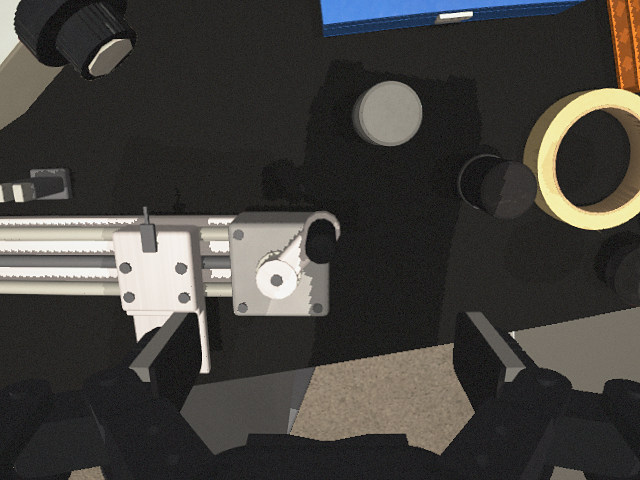

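Run:
```python
from h import *
import pickle
s,d=pickle.load(open('pics/w4.pkl','rb'))
p=cv2.imread('pics/w4.png');p=np.clip(p.astype(float)*3,0,255).astype(np.uint8)
crop(p,220,190,370,320,5,'pics/w4a.png')
print(pz("wrist",277,280,.06,s),pz("wrist",321,247,.104,s),pd("wrist",321,247,d,s),pz("wrist",146,208,.05,s))
```

```text
[ 0.54496646 -0.01015654  0.06      ] [ 0.58812749 -0.02684715  0.104     ] [ 0.58780606 -0.02693879  0.10282164] [0.56029253 0.08796154 0.05      ]
```

View pics/w4a.png

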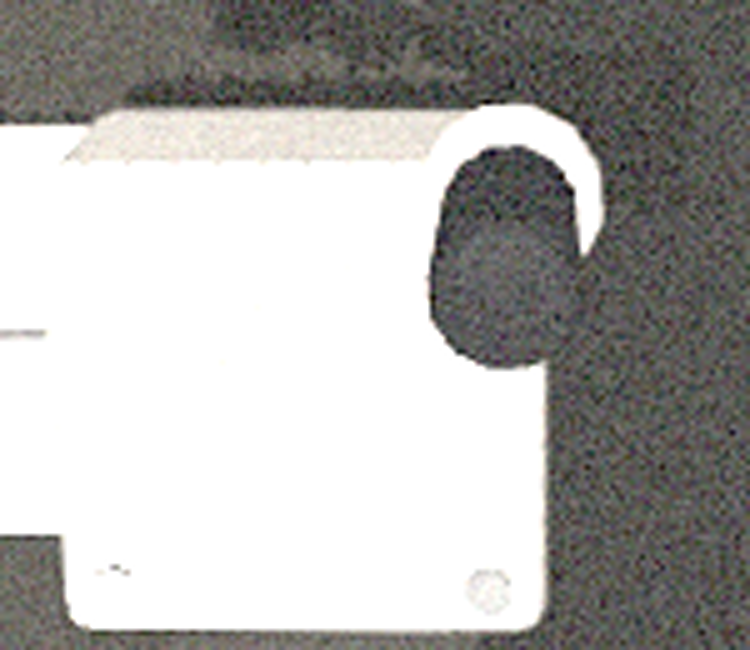

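carry_out --pt "0.004 -0.0035 0.05 0 0 0 60" --pt "0.004 -0.0035 0.09 0 0 0 60" --pt "0.004 -0.0035 0.11 0 0 0 60" --pt "0.004 -0.0035 0.115 0 0 0 60" --pt "0.004 -0.0035 0.115 0 0 0 255" --pt "0.004 -0.0035 0.115 0 0 0 255" --pt "0.004 -0.0035 0.115 0 0 0 255" --pt "0.004 -0.0035 0.115 0 0 0 255" --pt "0.004 -0.0035 0.115 0 0 0 255" --pt "0.004 -0.0035 0.115 0 0 0 255" --force 40

```text
clock: 9.78
position: [0.5878, -0.0266, 0.0726]
tool_rot: [3.141, -0.001, 0.338]
force: [-0.3, -0.3, 7.3]
grip_width: 0.0171
```

```bash
cat > circ.py <<'E'
import sys,numpy as np
# a: current crank angle deg (world), step deg (neg = clockwise), n rows, yaw
a,step,n=map(float,sys.argv[1:4]);yaw=float(sys.argv[4]) if len(sys.argv)>4 else .337
r=.045;f=lambda t:r*np.array([np.cos(np.radians(t)),np.sin(np.radians(t))])
for i in range(1,int(n)+1):
    w=f(a+step*i)-f(a)
    print([round(float(np.cos(yaw)*w[0]+np.sin(yaw)*w[1]),4),round(float(np.sin(yaw)*w[0]-np.cos(yaw)*w[1]),4)],end=", ")
print("\nend angle",a+step*n)
E
python3 circ.py -22 -10 10
```

```text
[-0.0057, 0.0054], [-0.0122, 0.0098], [-0.0194, 0.0129], [-0.027, 0.0148], [-0.0348, 0.0153], [-0.0426, 0.0144], [-0.0502, 0.0122], [-0.0572, 0.0087], [-0.0635, 0.0041], [-0.0689, -0.0016], 
end angle -122.0
```

carry_out --pt "-0.0057 0.0054 0 0 0 0 255" --pt "-0.0122 0.0098 0 0 0 0 255" --pt "-0.0194 0.0129 0 0 0 0 255" --pt "-0.027 0.0148 0 0 0 0 255" --pt "-0.0348 0.0153 0 0 0 0 255" --pt "-0.0426 0.0144 0 0 0 0 255" --pt "-0.0502 0.0122 0 0 0 0 255" --pt "-0.0572 0.0087 0 0 0 0 255" --pt "-0.0635 0.0041 0 0 0 0 255" --pt "-0.0689 -0.0016 0 0 0 0 255"

```text
clock: 11.02
position: [0.5225, -0.0549, 0.0732]
tool_rot: [3.134, 0.0, 0.331]
force: [-2.0, -45.5, 22.1]
grip_width: 0.0165
```

```bash
python3 snap.py w5;python3 circ.py -122 -20 10
```

```text
11.025 [ 0.5225 -0.0549  0.0732] [3.134e+00 2.000e-04 3.311e-01] [ 0.18  0.61 -0.26  1.98  0.28  0.59 -1.51]
[-0.0075, -0.0137], [-0.0099, -0.0292], [-0.0068, -0.0445], [0.0013, -0.0578], [0.0135, -0.0676], [0.0283, -0.0726], [0.0439, -0.0723], [0.0585, -0.0666], [0.0702, -0.0563], [0.0778, -0.0426], 
end angle -322.0
```

View pics/w5.png

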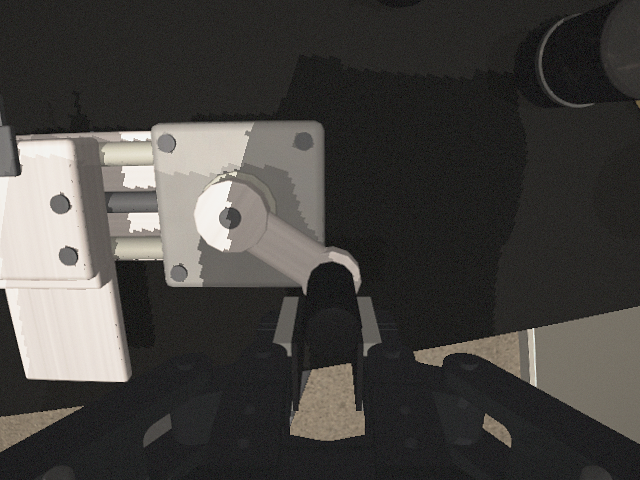

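carry_out --pt "-0.002 0.006 0 0 0 0 255" --pt "-0.002 0.006 0 0 0 0 120" --pt "-0.002 0.006 0 0 0 0 60" --pt "-0.002 0.006 0 0 0 0 60" --pt "-0.002 0.006 -0.03 0 0 0 60" --pt "-0.002 0.006 -0.06 0 0 0 60" --pt "0.048 0.015 -0.06 0 0 0 255" --pt "0.048 0.015 -0.06 0 0 0 255" --pt "0.048 0.015 -0.06 0 0 0 255"

```text
clock: 12.2
position: [0.5714, -0.046, 0.1313]
tool_rot: [-3.141, 0.001, 0.338]
force: [-0.2, -0.2, -0.3]
grip_width: 0.0104
```

```bash
python3 snap.py w6
```

```text
12.2 [ 0.5714 -0.046   0.1313] [-3.1411e+00  1.0000e-03  3.3820e-01] [ 0.19  0.58 -0.3   1.81  0.23  0.78 -1.46]
```

View pics/w6.png

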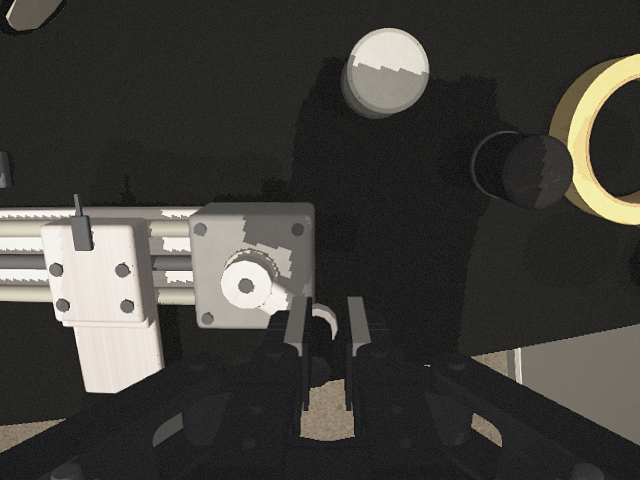

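```bash
python3 - <<'E'
from h import *
import pickle
s,d=pickle.load(open('pics/w6.pkl','rb'))
O=np.array([.5017,.1127]);v=np.array([-.3285,.9445])
print((pz("wrist",76.5,195,.05,s)[:2]-O)@v)
E
python3 circ.py -53 -15 9;python3 circ.py -188 -20 10
```

```text
-0.03724620964987797
[-0.0116, 0.0021], [-0.0233, 0.0011], [-0.0343, -0.0029], [-0.044, -0.0096], [-0.0515, -0.0186], [-0.0565, -0.0292], [-0.0586, -0.0408], [-0.0576, -0.0525], [-0.0537, -0.0635], 
end angle -188.0
[0.0095, -0.0124], [0.0226, -0.0209], [0.0379, -0.0243], [0.0534, -0.0223], [0.0673, -0.0151], [0.0779, -0.0037], [0.0839, 0.0108], [0.0846, 0.0264], [0.08, 0.0413], [0.0705, 0.0537], 
end angle -388.0
```

carry_out --pt "0 0 0.03 0 0 0 255" --pt "0 0 0.05 0 0 0 255" --pt "0 0 0.061 0 0 0 255" --pt "0 0 0.061 0 0 0 255"

```text
clock: 12.75
position: [0.5714, -0.0462, 0.0705]
tool_rot: [-3.141, 0.001, 0.338]
force: [0.2, 0.5, 0.1]
grip_width: 0.0004
```

carry_out --pt "-0.0116 0.0021 0 0 0 0 255" --pt "-0.0233 0.0011 0 0 0 0 255" --pt "-0.0343 -0.0029 0 0 0 0 255" --pt "-0.044 -0.0096 0 0 0 0 255" --pt "-0.0515 -0.0186 0 0 0 0 255" --pt "-0.0565 -0.0292 0 0 0 0 255" --pt "-0.0586 -0.0408 0 0 0 0 255" --pt "-0.0576 -0.0525 0 0 0 0 255" --pt "-0.0537 -0.0635 0 0 0 0 255"

```text
clock: 13.88
position: [0.4997, -0.0035, 0.0707]
tool_rot: [3.142, 0.001, 0.338]
force: [-1.4, -3.1, -0.7]
grip_width: -0.0002
```

```bash
python3 snap.py w7
```

```text
13.875 [ 0.4997 -0.0035  0.0707] [3.1416e+00 1.0000e-03 3.3770e-01] [ 0.09  0.58 -0.26  2.04  0.28  0.55 -1.6 ]
```

View pics/w7.png

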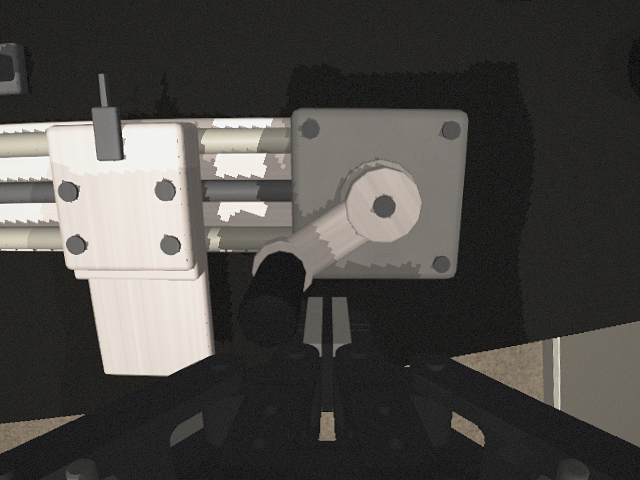

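carry_out --pt "0.0095 -0.0124 0 0 0 0 255" --pt "0.0226 -0.0209 0 0 0 0 255" --pt "0.0379 -0.0243 0 0 0 0 255" --pt "0.0534 -0.0223 0 0 0 0 255" --pt "0.0673 -0.0151 0 0 0 0 255" --pt "0.0779 -0.0037 0 0 0 0 255" --pt "0.0839 0.0108 0 0 0 0 255" --pt "0.0846 0.0264 0 0 0 0 255" --pt "0.08 0.0413 0 0 0 0 255" --pt "0.0705 0.0537 0 0 0 0 255"

```text
clock: 15.18
position: [0.5847, -0.0323, 0.0709]
tool_rot: [-3.141, -0.001, 0.338]
force: [0.8, 2.6, -1.2]
grip_width: 0.0002
```

```bash
python3 snap.py w8;python3 - <<'E'
from h import *
import pickle
O=np.array([.5017,.1127]);v=np.array([-.3285,.9445])
s,d=pickle.load(open('pics/w7.pkl','rb'))
print((pz("wrist",102,75,.05,s)[:2]-O)@v)
E
python3 circ.py -388 -20 10
```

```text
15.175 [ 0.5847 -0.0323  0.0709] [-3.1415e+00 -8.0000e-04  3.3750e-01] [ 0.14  0.68 -0.27  1.82  0.27  0.68 -1.51]
-0.02621104597837856
[-0.0132, 0.0084], [-0.0284, 0.0119], [-0.0439, 0.0099], [-0.0578, 0.0027], [-0.0684, -0.0088], [-0.0744, -0.0232], [-0.0751, -0.0388], [-0.0705, -0.0537], [-0.061, -0.0662], [-0.0479, -0.0746], 
end angle -588.0
```

View pics/w8.png

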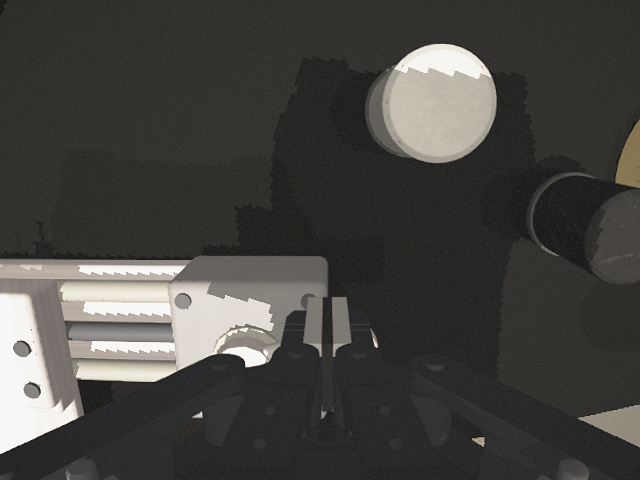

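carry_out --pt "-0.0132 0.0084 0 0 0 0 255" --pt "-0.0284 0.0119 0 0 0 0 255" --pt "-0.0439 0.0099 0 0 0 0 255" --pt "-0.0578 0.0027 0 0 0 0 255" --pt "-0.0684 -0.0088 0 0 0 0 255" --pt "-0.0744 -0.0232 0 0 0 0 255" --pt "-0.0751 -0.0388 0 0 0 0 255" --pt "-0.0705 -0.0537 0 0 0 0 255" --pt "-0.061 -0.0662 0 0 0 0 255" --pt "-0.0479 -0.0746 0 0 0 0 255"

```text
clock: 16.48
position: [0.5147, 0.0243, 0.0706]
tool_rot: [-3.141, 0.001, 0.338]
force: [-2.5, -1.6, 0.1]
grip_width: 0.0002
```

```bash
python3 snap.py w9
python3 circ.py -588 -20 10;python3 circ.py -788 -20 10
```

```text
16.475 [0.5147 0.0243 0.0706] [-3.1414e+00  1.1000e-03  3.3840e-01] [ 0.03  0.6  -0.26  2.    0.27  0.58 -1.64]
[0.0152, -0.0034], [0.0307, -0.0014], [0.0446, 0.0057], [0.0552, 0.0172], [0.0613, 0.0316], [0.062, 0.0472], [0.0573, 0.0622], [0.0479, 0.0746], [0.0347, 0.083], [0.0195, 0.0865], 
end angle -788.0
[-0.0155, -0.002], [-0.0294, -0.0092], [-0.04, -0.0206], [-0.046, -0.0351], [-0.0467, -0.0507], [-0.0421, -0.0656], [-0.0326, -0.078], [-0.0195, -0.0865], [-0.0042, -0.0899], [0.0113, -0.0879], 
end angle -988.0
```

View pics/w9.png

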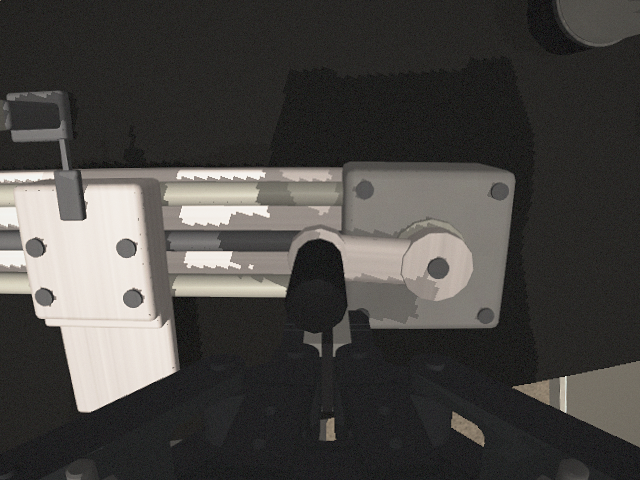

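carry_out --pt "0.0152 -0.0034 0 0 0 0 255" --pt "0.0307 -0.0014 0 0 0 0 255" --pt "0.0446 0.0057 0 0 0 0 255" --pt "0.0552 0.0172 0 0 0 0 255" --pt "0.0613 0.0316 0 0 0 0 255" --pt "0.062 0.0472 0 0 0 0 255" --pt "0.0573 0.0622 0 0 0 0 255" --pt "0.0479 0.0746 0 0 0 0 255" --pt "0.0347 0.083 0 0 0 0 255" --pt "0.0195 0.0865 0 0 0 0 255"

```text
clock: 17.77
position: [0.5611, -0.0529, 0.071]
tool_rot: [3.141, -0.001, 0.337]
force: [3.0, 3.9, 0.4]
grip_width: 0.0002
```

carry_out --pt "-0.0155 -0.002 0 0 0 0 255" --pt "-0.0294 -0.0092 0 0 0 0 255" --pt "-0.04 -0.0206 0 0 0 0 255" --pt "-0.046 -0.0351 0 0 0 0 255" --pt "-0.0467 -0.0507 0 0 0 0 255" --pt "-0.0421 -0.0656 0 0 0 0 255" --pt "-0.0326 -0.078 0 0 0 0 255" --pt "-0.0195 -0.0865 0 0 0 0 255" --pt "-0.0042 -0.0899 0 0 0 0 255" --pt "0.0113 -0.0879 0 0 0 0 255"

```text
clock: 19.02
position: [0.5439, 0.0352, 0.0706]
tool_rot: [-3.141, 0.001, 0.338]
force: [-3.1, -1.9, 0.5]
grip_width: -0.0005
```

```bash
python3 snap.py w10
python3 circ.py -988 -15 10; python3 -c "
from h import *
p,d=imaging.grab_frame('scene');cv2.imwrite('pics/s10.png',p)
crop(p,270,170,410,350,4,'pics/s10a.png')"
```

```text
19.025 [0.5439 0.0352 0.0706] [-3.1414e+00  1.0000e-03  3.3810e-01] [ 0.01  0.63 -0.26  1.92  0.26  0.62 -1.64]
[0.0107, 0.0049], [0.0197, 0.0125], [0.0265, 0.0221], [0.0305, 0.0331], [0.0316, 0.0448], [0.0296, 0.0564], [0.0246, 0.067], [0.0171, 0.076], [0.0075, 0.0828], [-0.0035, 0.0869], 
end angle -1138.0
```

View pics/w10.png

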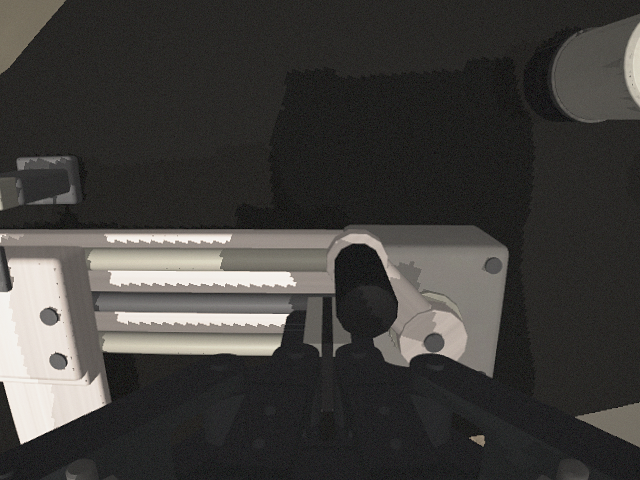

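View pics/s10a.png

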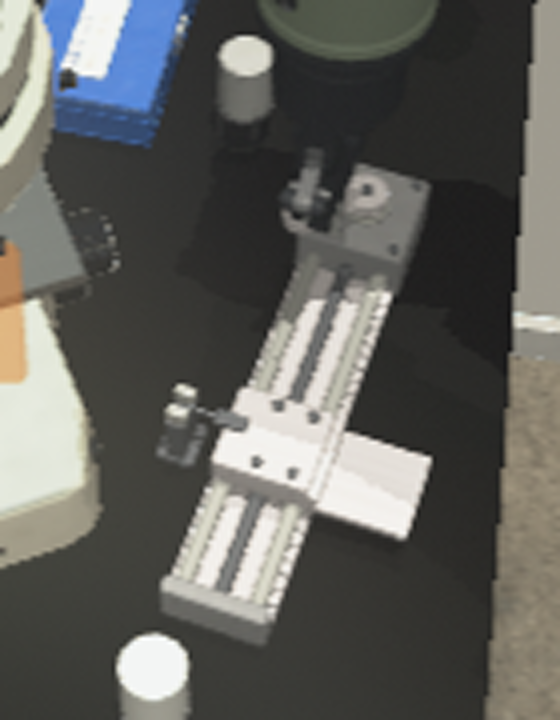

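carry_out --pt "0.0107 0.0049 0 0 0 0 255" --pt "0.0197 0.0125 0 0 0 0 255" --pt "0.0265 0.0221 0 0 0 0 255" --pt "0.0305 0.0331 0 0 0 0 255" --pt "0.0316 0.0448 0 0 0 0 255" --pt "0.0296 0.0564 0 0 0 0 255" --pt "0.0246 0.067 0 0 0 0 255" --pt "0.0246 0.067 0 0 0 0 255"

```text
clock: 20.12
position: [0.5886, -0.0219, 0.0709]
tool_rot: [3.141, -0.0, 0.336]
force: [1.5, 0.1, -0.9]
grip_width: -0.0002
```

```bash
python3 snap.py w11; python3 -c "
from h import *
p,d=imaging.grab_frame('scene');cv2.imwrite('pics/s11.png',p)
crop(p,290,240,390,310,8,'pics/s11a.png')
O=np.array([.5017,.1127]);v=np.array([-.3285,.9445])
print((pz('scene',319.5,273.5,.05)[:2]-O)@v)
"
```

```text
20.125 [ 0.5886 -0.0219  0.0709] [ 3.1409e+00 -1.0000e-04  3.3610e-01] [ 0.12  0.68 -0.26  1.81  0.26  0.69 -1.53]
0.05742309184123148
```

View pics/w11.png

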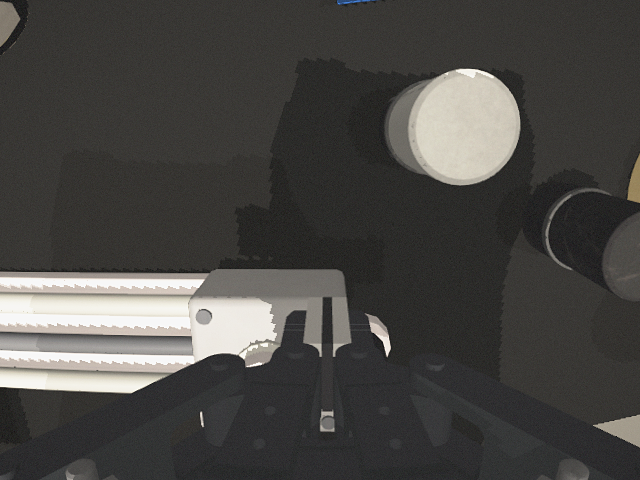

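View pics/s11a.png

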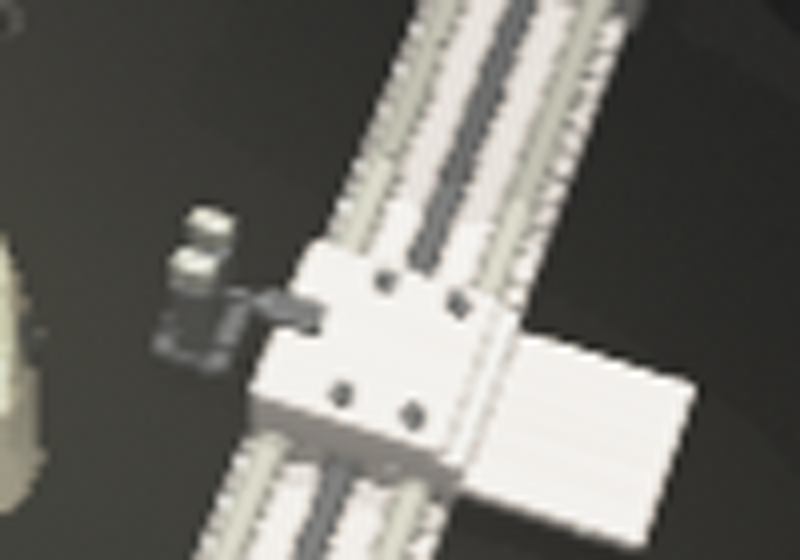

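carry_out --pt "0 0 -0.05 0 0 0 255" --pt "0 0 -0.1 0 0 0 255" --pt "-0.1 -0.196 -0.15 0 0 0 255" --pt "-0.1 -0.196 -0.15 0 0 0 255" --pt "-0.1 -0.196 -0.15 0 0 0 255" --pt "-0.1 -0.196 -0.15 0 0 0 255" --pt "-0.1 -0.196 -0.15 0 0 0 255" --pt "-0.1 -0.196 -0.15 0 0 0 255"

```text
clock: 21.22
position: [0.4297, 0.1312, 0.2209]
tool_rot: [3.141, -0.0, 0.338]
force: [0.6, -0.6, -0.4]
grip_width: 0.0003
```

```bash
python3 snap.py w12; python3 -c "
from h import *
p=cv2.imread('pics/w12.png')
crop(p,250,10,410,120,5,'pics/w12a.png')"
```

```text
21.225 [0.4297 0.1312 0.2209] [ 3.1412e+00 -4.0000e-04  3.3800e-01] [-0.1   0.28 -0.4   2.04  0.14  0.85 -1.81]
```

View pics/w12.png

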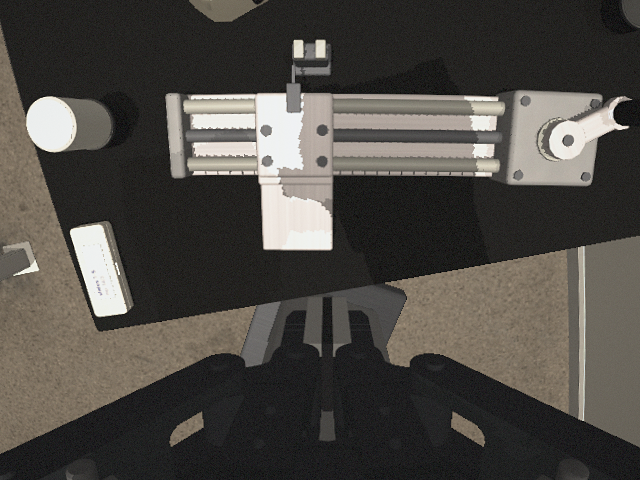

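View pics/w12a.png

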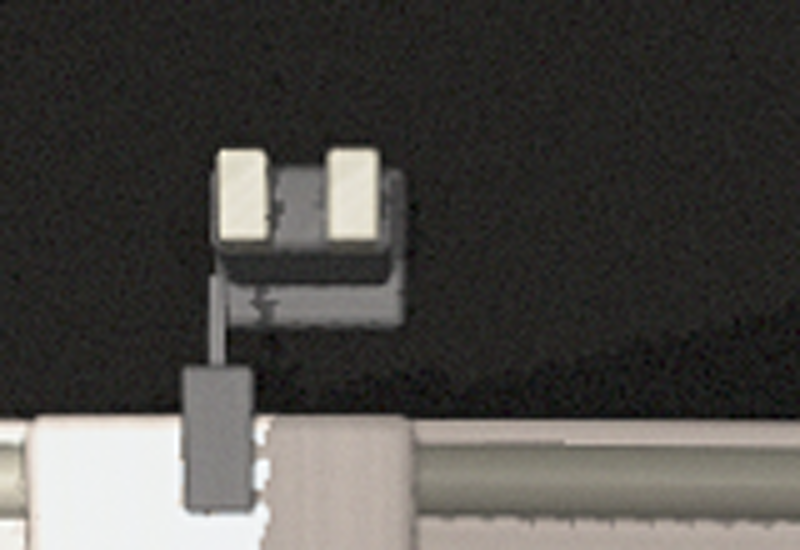

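```bash
python3 - <<'E'
from h import *
import pickle
s,d=pickle.load(open('pics/w12.pkl','rb'))
O=np.array([.5017,.1127]);v=np.array([-.3285,.9445])
g=lambda x,y,z:((pz("wrist",250+x/5,10+y/5,z,s)[:2]-O)@v).round(4)
print(g(218,278,.05),g(298,195,.054),g(298,238,.054),g(298,152,.054), g(268,195,.054),g(327,195,.054))
h=pz("wrist",568,141,.06,s);print(h)
a=pz("wrist",613,101,.055,s);print(a,np.degrees(np.arctan2(*(a-h)[1::-1])))
E
python3 - <<'E'
import pickle
E
python3 -c "
from h import *
crop('pics/w12.png',540,80,640,160,6,'pics/w12b.png')"
```

```text
0.0642 0.053 0.053 0.053 0.057 0.0491
[ 0.54428682 -0.01003507  0.06      ]
[ 0.58305617 -0.03243636  0.055     ] -30.019722045216447
```

View pics/w12b.png

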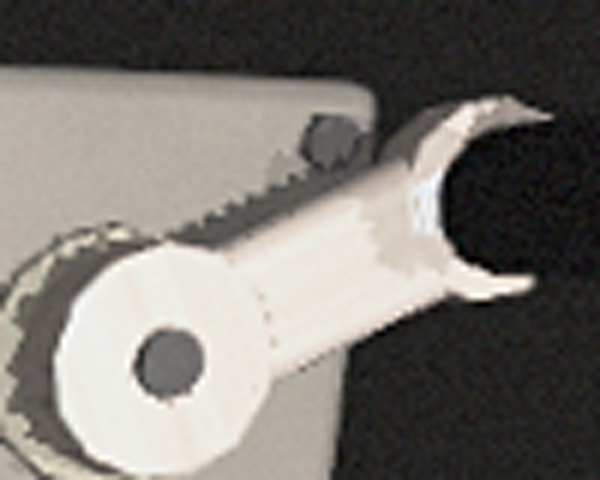

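carry_out --pt "0.047 0.214 0 0 0 0 255" --pt "0.047 0.214 0 0 0 0 255" --pt "0.047 0.214 0 0 0 0 255" --pt "0.047 0.214 0 0 0 0 255" --pt "0.047 0.214 0.04 0 0 0 255" --pt "0.047 0.214 0.08 0 0 0 255" --pt "0.047 0.214 0.12 0 0 0 255" --pt "0.047 0.214 0.143 0 0 0 255" --pt "0.047 0.214 0.15 0 0 0 255" --pt "0.047 0.214 0.15 0 0 0 255"

```text
clock: 22.52
position: [0.5447, -0.0554, 0.0707]
tool_rot: [-3.141, 0.0, 0.337]
force: [1.2, 0.1, 0.9]
grip_width: -0.0003
```

```bash
python3 circ.py -90 15 10; python3 circ.py 60 5 10
```

```text
[0.0115, 0.0024], [0.0232, 0.0018], [0.0344, -0.0019], [0.0442, -0.0083], [0.0521, -0.0171], [0.0573, -0.0276], [0.0598, -0.0391], [0.0591, -0.0508], [0.0554, -0.062], [0.049, -0.0718], 
end angle 60.0
[-0.0027, -0.0029], [-0.0056, -0.0055], [-0.0088, -0.0078], [-0.0121, -0.0099], [-0.0156, -0.0117], [-0.0192, -0.0131], [-0.023, -0.0143], [-0.0268, -0.0151], [-0.0307, -0.0155], [-0.0347, -0.0157], 
end angle 110.0
```

carry_out --pt "0.0115 0.0024 0 0 0 0 255" --pt "0.0232 0.0018 0 0 0 0 255" --pt "0.0344 -0.0019 0 0 0 0 255" --pt "0.0442 -0.0083 0 0 0 0 255" --pt "0.0521 -0.0171 0 0 0 0 255" --pt "0.0573 -0.0276 0 0 0 0 255" --pt "0.0598 -0.0391 0 0 0 0 255" --pt "0.0591 -0.0508 0 0 0 0 255" --pt "0.0554 -0.062 0 0 0 0 255" --pt "0.049 -0.0718 0 0 0 0 255"

```text
clock: 23.78
position: [0.5667, 0.0298, 0.0709]
tool_rot: [3.142, -0.001, 0.338]
force: [2.0, -5.2, -1.0]
grip_width: -0.0002
```

```bash
python3 snap.py w13; python3 -c "
from h import *
p,d=imaging.grab_frame('scene');cv2.imwrite('pics/s13.png',p)
crop(p,290,240,390,310,8,'pics/s13a.png')"
```

```text
23.775 [0.5667 0.0298 0.0709] [ 3.1416e+00 -8.0000e-04  3.3810e-01] [ 0.01  0.66 -0.23  1.86  0.24  0.65 -1.6 ]
```

View pics/w13.png

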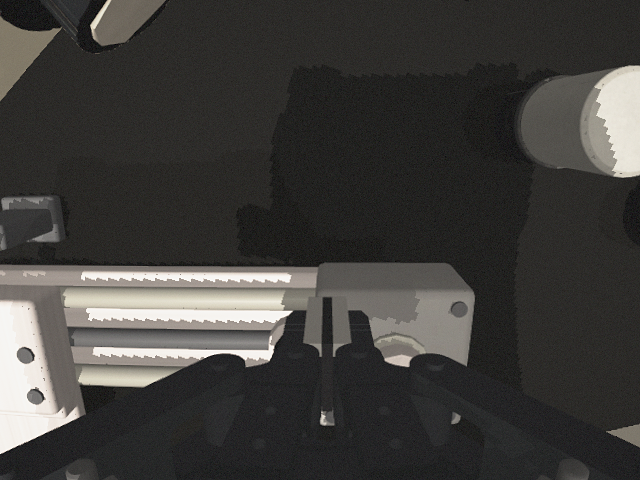

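View pics/s13a.png

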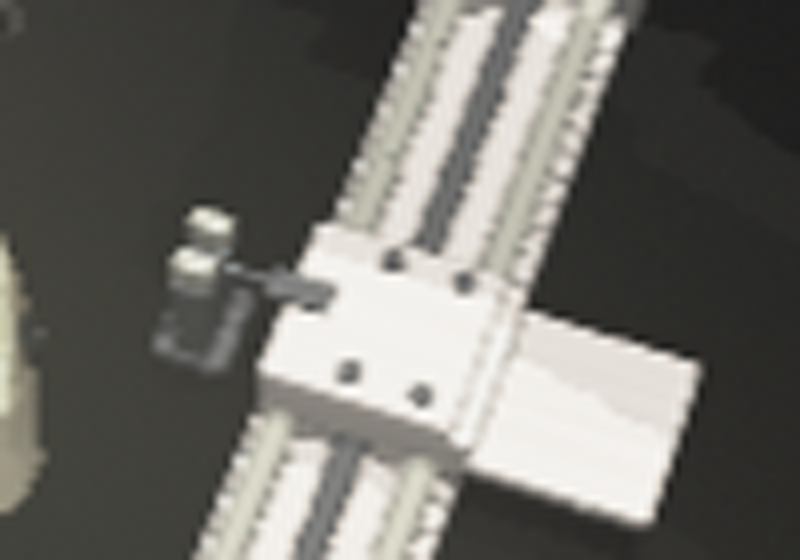

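Run:
```python
from h import *
O=np.array([.5017,.1127]);v=np.array([-.3285,.9445])
g=lambda x,y,z:((pz("scene",290+x/8,240+y/8,z)[:2]-O)@v)
for a,b in [((342,394),(349,372)),((413,416),(420,395)),((386,281),(393,260)),((458,304),(464,282)),((692,382),(700,366)),((644,545),(652,523))]: print(g(*a,.048)-g(*b,.048))
```

```text
0.007495550146046248
0.007157951825630546
0.007499681122281353
0.007689836761694012
0.0058661618628534015
0.007327584329486533
```

carry_out --pt "-0.0027 -0.0029 0 0 0 0 255" --pt "-0.0056 -0.0055 0 0 0 0 255" --pt "-0.0088 -0.0078 0 0 0 0 255" --pt "-0.0121 -0.0099 0 0 0 0 255" --pt "-0.0156 -0.0117 0 0 0 0 255" --pt "-0.0192 -0.0131 0 0 0 0 255" --pt "-0.023 -0.0143 0 0 0 0 255" --pt "-0.023 -0.0143 0 0 0 0 255"

```text
clock: 24.88
position: [0.5401, 0.0349, 0.0708]
tool_rot: [-3.141, 0.001, 0.338]
force: [-0.0, 0.2, 0.2]
grip_width: -0.0002
```

```bash
python3 -c "
from h import *
s=telemetry.observe();print(s['position'],s['force'])
p,d=imaging.grab_frame('scene');cv2.imwrite('pics/s14.png',p)
crop(p,290,240,390,310,8,'pics/s14a.png')"
```

```text
[0.54012597 0.03486882 0.07077638] [-0.00070038  0.18259188  0.15790276]
```

View pics/s14a.png

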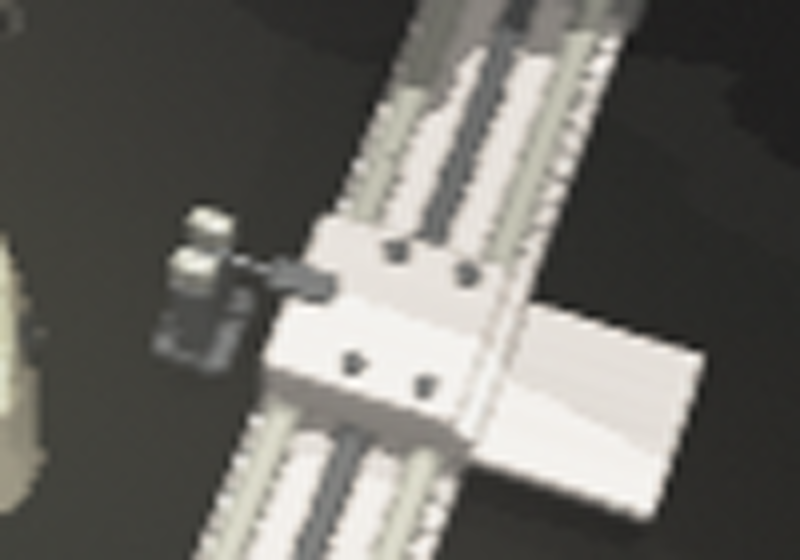

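carry_out --pt "0.008 0.002 0 0 0 0 255" --pt "0.008 0.002 -0.05 0 0 0 255" --pt "0.008 0.002 -0.1 0 0 0 255" --pt "-0.07 -0.12 -0.15 0 0 0 255" --pt "-0.07 -0.12 -0.15 0 0 0 255" --pt "-0.07 -0.12 -0.15 0 0 0 255" --pt "-0.07 -0.12 -0.15 0 0 0 255" --pt "-0.07 -0.12 -0.15 0 0 0 255"

```text
clock: 25.92
position: [0.4355, 0.1246, 0.2207]
tool_rot: [3.142, -0.0, 0.337]
force: [0.2, 0.2, -0.4]
grip_width: 0.0004
```

```bash
python3 snap.py w15; python3 -c "
from h import *
p=cv2.imread('pics/w15.png')
crop(p,250,10,410,120,5,'pics/w15a.png')"
```

```text
25.925 [0.4355 0.1246 0.2207] [ 3.1415 -0.      0.3373] [-0.12  0.28 -0.34  2.03  0.12  0.85 -1.77]
```

View pics/w15.png

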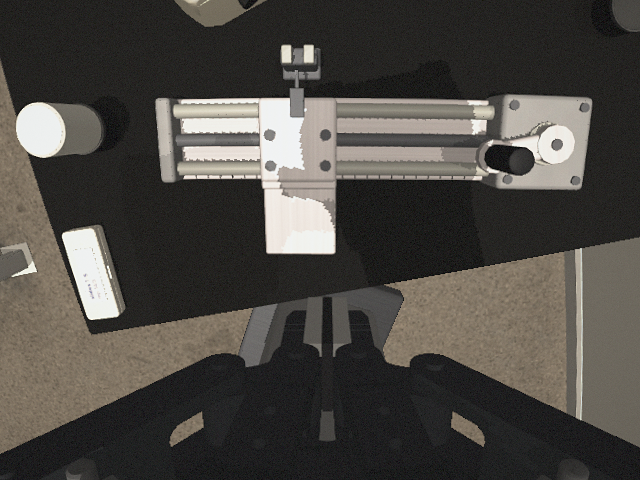

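View pics/w15a.png

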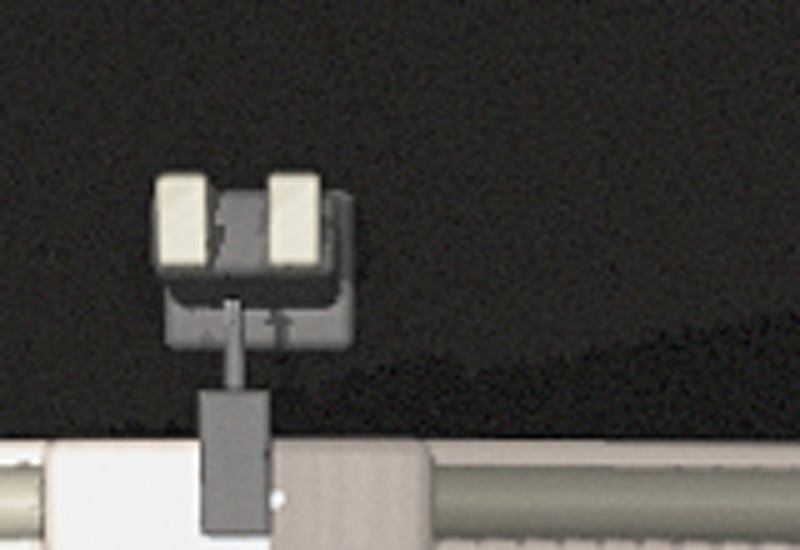

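Run:
```python
from h import *
import pickle
s,d=pickle.load(open('pics/w15.pkl','rb'))
O=np.array([.5017,.1127]);v=np.array([-.3285,.9445]);x=np.array([.9445,.3285])
g=lambda a,b,z:((pz("wrist",250+a/5,10+b/5,z,s)[:2]-O)@v).round(4)
print(g(233,303,.05),g(208,220,.054),g(269,220,.054),g(238,220,.054))
c=pz("wrist",40,130,.082,s)[:2]-O;print(c@x,c@v)
h=pz("wrist",557,144,.06,s);a=pz("wrist",521,159,.104,s);print(a,np.degrees(np.arctan2(*(a-h)[1::-1])))
```

```text
0.054 0.057 0.0487 0.0529
0.010882180827517024 0.22340012020476688
[0.52250647 0.03035827 0.104     ] 119.3831654317763
```

```bash
python3 -c "
from workcell import ticket,telemetry
s=telemetry.observe();print(s['clock'],s['force'],abs(s['qd']).max());print(ticket.job_done())"
```

```text
25.975 [ 0.57962343 -0.55913503  0.14023091] 0.005011771811449529
the job is handed in; nothing more can be done
None
```

I moved the case out of the way, ran the carriage past the gap and brought it back from the left. I handed the job in at about 26 s of the 72 s allowed.

**The case:** The one in the way was the 82 mm tall case (objective_case_1). It now stands upright beyond the left end of the slide, measured at x = +11 mm, y = +223 mm in the slide's frame, so it is clear of the travel.

**The crank:** Gripping the handle with the tool held at a fixed angle did not work. The handle rolled through the pads over the first 77° or so and the force rose to about 45 N, so I let go. I then pushed the handle round with the closed fingers, at about 3 to 6 N.
- **Outward:** the pointer went to 11.2 mm left of the gap.
- **Back:** I turned the crank anticlockwise about 164°, which moved the carriage about 10.1 mm.

**Last checks:**
- **Pointer:** it stands 1.1 mm left of the gap's middle in the wrist picture; the limit is 3 mm. The gap itself measured 7.9 to 8.3 mm against the stated 8 mm.
- **Play:** I could not read it directly. The roughly 63° of crank turn that did not move the carriage matches the full 60° of dead play, so I take it as taken up.
- **Robot:** it stood clear of everything when I handed in.

I did not measure the bystanders or the other two cases again at the end. I saw no contact with them, and the ones in view looked undisturbed.

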